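Lock the sample pot on the shaker

ROBOT

A 6-joint arm with a two-finger parallel gripper is mounted at the origin on the work surface. World frame = base frame: x ahead of the robot, y to its left, z up, the work surface at z = 0. Lengths are in m, angles in rad, forces in N, time in s.
With the tool pointing down it reaches from about 0.15 to 0.775 m from the base axis. Payload 6.1 kg.
Tool frame: the origin (TCP) lies at the very end of the fingers, on their centre line; the grasp point (between the pads) lies 19 mm behind it (bot.pinch_z is the distance from the TCP to the grasp point, in m); z points along the fingers, y is the line along which they close (so a half turn about z gives the same grasp; the last joint's range is limited). The gripper opens to 85 mm and grips with 20 to 120 N. Pads are 22 mm wide; open, the fingers measure 114 mm over their backs; the gripper's body (76 mm by 85 mm) begins 54 mm behind the grasp point. The pads swing forward as they close: fully open they stand 13 mm farther back than shut.
Start: joints at [-1.328, 0.126, -0.04, 1.405, 0, 1.571], TCP at [0.126, -0.51, 0.231] pointing down, gripper open.
Joint ranges: [-2.72, 2.72], [-0.95, 1.95], [-1.27, 1.35], [-1.78, 2.02], [-1.46, 1.47], [-3.14, 3.14]. Speed limits (rad/s): [2.39, 2.39, 3.01, 3.14, 3.14, 3.14].

INTERFACE

Orientations are given as a rotation vector (axis times angle).
In Python, from workcell import bot, vision gives the robot as it stands.
- The arm moves only by the tool drive_tool, never from a script. Its argument "deltas" is one flat list of numbers, 7 for each row, row after row: the shift along the tool's x, y, z in cm, then the turn, a rotation vector about the tool's x, y, z in degrees, then the gripper's target within -1 to 1 (fully open at 1, half-way at 0, shut at -1). In form: [x, y, z, ax, ay, az, grip, x, y, z, ax, ay, az, grip, ...]. A call has 1 to 10 rows; each row shifts and turns the commanded pose from where the row before left it, along the tool's axes as they then stand; what a row does not reach is not made up. A row lasts 1/8 s, in which the tool goes at most 62.5 mm and 10.7 degrees, less where a joint would pass 70% of its speed; a pose out of reach is approached as far as the arm can. A call with a gripper value outside its range is refused whole. The fingers move at their own pace and stop on an object; "force" is the grip in N (left out, the last holds). Time passes only in rows, so rows that do not move let the fingers close. It gives the time, the measured TCP pose, the force, the opening and the grip force at its end, in the units of the state.
- bot.observe(): the state, without advancing time (a new reading comes with each control period).
- vision.snapshot(name): name is "scene" or "top" or "wrist"; returns a dict with "image" (420x560x3 uint8, red, green, blue), "depth" (420x560 float32, m along the optical axis (not along the pixel's ray), 0 where there is no reading), "mtx" (3x3 intrinsics, pixels), "camera_from_world" (4x4, takes a point from world to camera coordinates). Camera axes: x right, y down, z forward; pixel columns grow to the right and rows downward; lengths in m; the calibration is good to about 2 mm. A picture is of the moment at which its call begins.
- bot.hand_in(): hands the job in; it is judged then, once.
The state is a dict: "t": time; "qpos": joint angles; "dq": joint speeds; "tau": joint torques, N m; "ee_pos": TCP position; "tcp_rot": TCP orientation; "contact_force": force on the tool from outside, world axes, zero at the start; "wrist_torque": the same for the moment, N m; "opening": opening from 0.0 (shut) to 1.0 (fully open); "grip_force": force on a finger pad.
Only numpy, scipy, OpenCV 4.12 (cv2) and the standard library are available. Lean on these libraries where they do the work, as an engineer would, in place of code of your own. Each camera call takes 0.05 s, during which the arm holds its last target. There are 200 camera calls.

TASK

Slide the steel sample pot along the shaker deck, without lifting or tipping it, onto the middle of the ring mark beside the catch pin, and let go of it. Then pick up the mallet by its handle, drive the slanting catch pin squarely along its own axis by its sprung cap with the mallet's head until the pin is fully home, and never push the pin with the gripper. Finally stand the mallet back upright on its head on the rubber mat, let go, and keep all the bottles and the flask standing.

Things in the scene. Friction and masses are not known exactly. Their poses are not given: they have to be found in the camera images.
- shaker: White low orbital shaker, fixed, with a level aluminium deck whose top is 55 mm above the bench. Origin: on the bench, straight below run_mark; z up. The deck runs from -140 to +130 mm in x and -115 to +235 mm in y. The catch pin's dark steel barrel and foot stand on the -x side of run_mark. A loose brass weight (34 mm across, 28 mm high) stands near x +90, y -77 mm.
- run_mark (a point): Centre, on the deck's top, of the ring mark (125 mm outside diameter, dark line 4 mm wide) beside the catch pin. Axes as the shaker's: z up, y towards the other mark.
- load_mark (a point): Centre of the second, equal ring mark, on the deck's top, 150 mm from run_mark along +y; the pot starts near it.
- pot: Loose round steel sample pot, lid fixed on, about 0.7 kg. Origin: centre of its underside; z up. From below: foot flange 108 mm across and 8 mm thick, wall 72 mm across up to 70 mm, lid 78 mm across up to 76 mm, then the black bar handle up to 108 mm.
- pot_grip (a point): Centre of the pot's black bar handle, 94 mm above the pot's underside, on the pot's axis. The bar is 70 mm long along this point's x, 16 mm wide along its y, and reaches from 76 to 108 mm above the pot's underside (z up).
- catch_pin (a joint): How far the catch pin itself (not its cap) is driven in along its axis, in m: 0 = fully up, 0.012 = home at its stop; it starts at 0 to 0.004. Tight in its barrel: moves only under about 8 N or more and stays where it is left. It is driven through its sprung cap.
- pin_cap: Sprung steel cap on the pin's upper end: flat mushroom 28 mm across, 9 mm thick, on a small coil. Origin: centre of its top face. z points out along the pin's axis, 35 degrees from vertical, leaning to the shaker's -x; drive it along -z, down to the pot's foot. The spring (1.5 N/mm, 8 mm of travel) gives about 5 mm before the pin moves and springs back after. Barrel: 28 mm wide, 34 mm below, pin up.
- mallet: Small loose mallet, about 0.35 kg, standing on one face of its head on the rubber mat. Origin: centre of the head's underside. z along the head's axis, up at the start; the handle points along -x. Head: cylinder 40 mm across, 72 mm long along z, with flat faces and white plastic ends. It balances on its head when released.
- mallet_head (a point): Centre of the mallet's head, 36 mm above its underside; axes as the mallet's.
- mallet_grip (a point): Point on the mallet's wooden handle to grasp, 54 mm from the head's axis along the mallet's -x, 36 mm above the underside. The handle is level, straight, 20 mm wide (y), 24 mm high (z), and runs from the head to 148 mm from the head's axis.
- mat: Square grey rubber mat fixed on the bench, 150 by 150 mm, 4 mm thick, edges along x and y. Origin: centre of its underside, at bench height.
- amber_bottle: Amber glass bottle with black cap, 60 mm across, 130 mm high, bystander. Origin: centre of its underside, z up.
- dropper_bottle: Small amber bottle, 44 mm across, 90 mm high, bystander. Origin: centre of its underside, z up.
- wash_bottle: White wash bottle with a red spout, 64 mm across, 180 mm high, bystander. Origin: centre of its underside, z up.
- flask: Conical glass flask, 72 mm across the foot, 100 mm high, bystander. Origin: centre of its underside, z up.
Mind the look-alikes: they are no part of the job. What is shaped like the pot but pink is not meant.

How it is judged:
On the way, in this order (a step that is already met when the one before it is completed fails the run):
1. the pot stands on the ring mark beside the catch pin, let go, with the pin still up (horizontal distance between pot and run_mark below 0.009 m and linear speed of pot below 0.02 m/s and contact force between the fingers and pot below 0.2 N and value of joint catch_pin below 0.006 m), for 0.2 s.
2. the catch pin is home, driven by the mallet's head held in line with the pin (within 15 degrees, head centre within 65 mm of the cap's top) (value of joint catch_pin above 0.0105 m and angle between the z axis of mallet and the z axis of pin_cap, either way round below 0.262 rad and distance between mallet_head and pin_cap below 0.065 m), for 0.05 s.
At the end, for the whole second after the job is handed in: The pot stands level and at rest within 9 mm of the centre of the ring mark beside the pin, the catch pin is home (driven in more than 10.5 mm), and the mallet stands upright (within 4.5 degrees) and at rest on its head on the mat, its head's axis within 60 mm of the mat's centre (horizontal distance between pot and run_mark below 0.009 m and angle between pot's own z axis and vertical below 0.06 rad and linear speed of each of pot, mallet below 0.02 m/s and value of joint catch_pin above 0.0105 m and horizontal distance between mallet_head and mat below 0.06 m and angle between mallet's own z axis and vertical below 0.08 rad and height (world z) of mallet below 0.01 m); the robot touches nothing.
It fails at once if the pot is lifted more than 7 mm off the deck (z of pot in the frame of run_mark above 0.007 m).
It fails at once if the pot is tipped more than 9 degrees (angle between pot's own z axis and vertical above 0.16 rad).
It fails at once if the gripper or the arm pushes the pin's cap (contact force between any of the fingers, the arm and pin_cap above 2 N).
It fails at once if a bottle or the flask is knocked over (angle between any of amber_bottle, dropper_bottle, wash_bottle, flask's own z axis and vertical above 0.5 rad).
It also fails if it takes over 58 s, if anything falls off the work surface, if the arm or the gripper's body presses on something with over 40 N, if the wrist force passes 120 N, or if a joint passes its speed limit or range.

## Working session

There is one attempt and no reset: what is moved stays moved. The work goes in short steps, Python scripts to look and compute and a tool call to move; the robot and the scene stay as the last step left them, time stands still between calls to the robot, and variables do not carry over. Pictures are saved under pics/ and viewed, at most 10 in all, crops included, and the job is handed in when it is done.

Besides the shell and the picture viewer there is one more tool, called after "Emit:" as name(argument=value, ...) on one line, values as JSON. drive_tool: Moves the arm, as the interface text tells. Its arguments: {"type":"object","properties":{"deltas":{"type":"array","items":{"type":"number"}},"force":{"type":"number"}},"required":["deltas"]}

```bash
mkdir -p pics; cat > h.py <<'E'
import numpy as np, cv2
from workcell import bot, vision
from scipy.spatial.transform import Rotation as R
def snap(n,f=None):
    s=vision.snapshot(n)
    if f: cv2.imwrite('pics/'+f,s['image'][:,:,::-1])
    d=s['depth'];K=s['mtx'];v,u=np.mgrid[:d.shape[0],:d.shape[1]]
    p=np.stack([(u-K[0,2])/K[0,0]*d,(v-K[1,2])/K[1,1]*d,d],-1)
    T=np.linalg.inv(s['camera_from_world'])
    P=p@T[:3,:3].T+T[:3,3]; P[d==0]=np.nan
    return s,P
E
python3 - <<'E'
from h import *
s,P=snap('top','t1.png');s2,P2=snap('scene','s1.png')
np.savez('a.npz',P=P,P2=P2,i=s['image'],i2=s2['image'])
print(s['camera_from_world'],s2['camera_from_world'],bot.observe())
E
```

```text
[[-0.01000403 -0.99991937 -0.00782193  0.08080383]
 [-0.98084785  0.01133428 -0.19444546  0.53233502]
 [ 0.19451843  0.00572688 -0.98088214  1.23307348]
 [ 0.          0.          0.          1.        ]] [[ 0.42560456  0.90473863 -0.01757194 -0.26173421]
 [ 0.5608305  -0.27896417 -0.77951789 -0.1588651 ]
 [-0.71016189  0.32191148 -0.62613344  1.62564357]
 [ 0.          0.          0.          1.        ]] {'t': 0.1, 'qpos': array([-1.32801720e+00,  1.26319514e-01, -4.04825904e-02,  1.40539745e+00,
       -1.99231388e-05,  1.57078600e+00]), 'dq': array([-0.00058039,  0.00048328,  0.00169121, -0.00181739, -0.00010814,
        0.00034272]), 'tau': array([-1.44861529e-03, -4.36904347e+01,  3.53606486e+01,  1.36468935e-02,
       -2.00092127e-04,  9.31714226e-06]), 'ee_pos': array([ 0.12611904, -0.50925838,  0.23061761]), 'tcp_rot': array([-3.11709247e+00, -3.80268414e-01,  2.97830721e-04]), 'contact_force': array([0.20156018, 0.61992482, 0.11271267]), 'wrist_torque': array([ 0.0216185 , -0.01607293, -0.00382258]), 'grip_force': 0.0, 'opening': 0.9966158831217221}
```

View pics/t1.png

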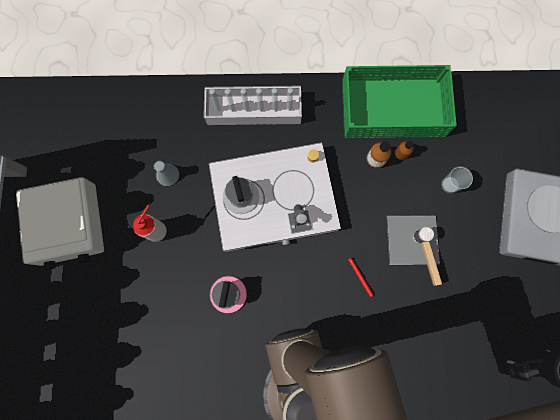

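View pics/s1.png

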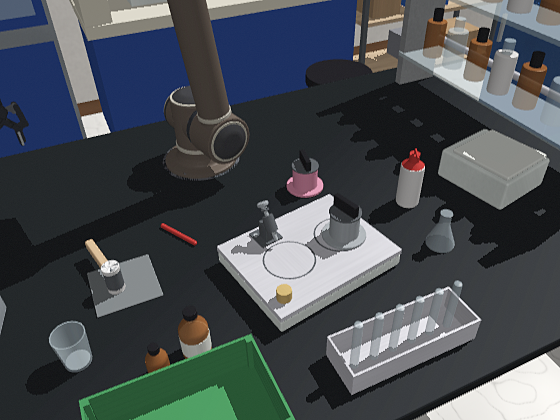

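The top view shows the steel pot at (240,193), with its ring there and the empty run ring at (294,190). The catch pin is at (300,215), the mallet head at (426,234) with its handle running to (437,282), and the mat at (413,240). The two pot-shaped things are the steel one on the deck (240,193) and the pink one on the bench (228,294). The steel one fits because it stands on the load ring.

```bash
python3 - <<'E'
from h import *
a=np.load('a.npz');P=a['P'];im=a['i'];z=P[...,2]
g=im.astype(int).sum(-1)/3
def box(u0,v0,u1,v1):
    m=np.zeros(z.shape,bool);m[v0:v1,u0:u1]=1;return m
dk=box(195,130,350,260)&(abs(z-.055)<.006)
print('deck z',np.median(z[dk]),dk.sum())
p=P[dk][:,:2].astype(np.float32)
r=cv2.minAreaRect(p*1000);print('deck rect',r,cv2.boxPoints(r))
# run ring dark line
ann=box(268,165,320,217)&dk&(g<150)
q=P[ann][:,:2]
# ransac circle of radius .0605
rng=np.random.default_rng(0);best=(0,)
for cx in np.arange(-.03,.03,.001):
  for cy in np.arange(-.03,.03,.001):
    c=np.median(P[box(290,186,298,194)&dk][:,:2],0)+[cx,cy]
    n=(abs(np.hypot(*(q-c).T)-.0605)<.0025).sum()
    if n>best[0]:best=(n,c)
print('run',best,len(q))
for nm,b,lo,hi in [('lid',(215,165,270,220),.125,.137),('bar',(215,165,270,220),.155,.17),('flange',(215,165,270,220),.060,.067),('cap',(285,195,320,235),.10,.2),
  ('malhead',(410,220,445,245),.068,.085),('handle',(415,235,450,295),.042,.062),('mat',(380,210,445,270),.001,.008),('pinkbar',(205,270,255,320),.09,.12)]:
    m=box(*b)&(z>lo)&(z<hi)
    if m.sum()<4: print(nm,m.sum());continue
    r=cv2.minAreaRect((P[m][:,:2]*1000).astype(np.float32))
    print(nm,m.sum(),P[m].mean(0).round(4),np.round(r[0],1),np.round(r[1],1),round(r[2],1))
m=box(285,195,320,235)&(z>.065)
for k in P[m][np.argsort(-z[m])][::6]: print(k.round(3),end=' ')
b=a['i'];c1=cv2.resize(b[140:255,200:350],None,fx=4,fy=4,interpolation=3)
cv2.imwrite('pics/c1.png',c1[:,:,::-1])
E
```

```text
deck z 0.054809689950560236 8774
deck rect ((592.358154296875, 43.38896179199219), (294.0794677734375, 439.80975341796875), 10.159106254577637) [[ 408.83646  233.91093]
 [ 486.41104 -199.00339]
 [ 775.8799  -147.13301]
 [ 698.3053   285.7813 ]]
run (np.int64(135), array([0.58914232, 0.02865148])) 401
lid 428 [0.57   0.1829 0.1305] [570.5 183.3] [75.9 76.4] 17.6
bar 147 [0.5701 0.1831 0.1622] [571.3 183.4] [70.2 16. ] 14.0
flange 316 [0.5577 0.1756 0.0627] [584.  179.8] [154.5 160.7] 0.4
cap 181 [0.4994 0.0131 0.1382] [502.9  12.3] [60.9 26.8] 10.5
malhead 162 [ 0.4492 -0.3522  0.0758] [ 449.4 -353.5] [37.7 38.8] 26.1
handle 358 [ 0.3711 -0.3686  0.0506] [ 379.9 -367.5] [154.3  26.8] 16.6
mat 2066 [ 0.4439 -0.327   0.0039] [ 443.1 -334.3] [203.9 181.1] 89.2
pinkbar 165 [0.2839 0.2233 0.1066] [284.4 224.1] [16.4 69. ] 78.8
[0.491 0.005 0.168] [0.495 0.008 0.163] [ 0.492 -0.     0.161] [0.49  0.019 0.16 ] [0.485 0.019 0.159] [ 0.487 -0.003  0.158] [0.488 0.021 0.158] [0.491 0.021 0.156] [0.482 0.005 0.156] [0.485 0.002 0.154] [ 0.48  -0.001  0.152] [0.48  0.005 0.152] [0.475 0.005 0.151] [0.476 0.013 0.147] [0.501 0.015 0.145] [0.503 0.02  0.135] [0.514 0.009 0.134] [0.509 0.02  0.133] [0.512 0.011 0.131] [0.498 0.023 0.13 ] [0.513 0.02  0.129] [0.501 0.02  0.128] [0.519 0.005 0.126] [0.522 0.014 0.123] [0.517 0.025 0.119] [0.526 0.016 0.117] [0.522 0.027 0.113] [0.519 0.027 0.111] [0.503 0.025 0.106] [0.526 0.027 0.105] [0.484 0.022 0.1  ] [0.497 0.024 0.09 ] [0.539 0.018 0.084] [0.482 0.007 0.074] [0.477 0.033 0.067] [0.501 0.035 0.066] [0.472 0.012 0.065] [0.507 0.029 0.065]
```

View pics/c1.png

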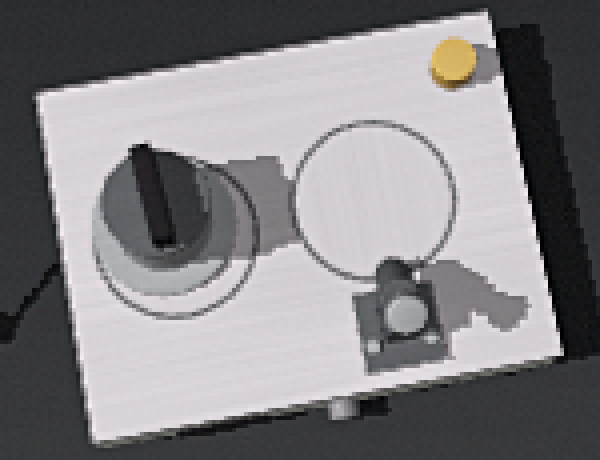

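The crop confirms the steel pot at (155,205), the empty run ring at (375,200) and the pin cap at (405,314). Next I'll refine those points and plan the first move.

```bash
cat >> h.py <<'E'
def plan(p,rot,n,nd=2,start=None):
    """rows from the present (or start) pose to p, rot, straight; printed in cm/deg"""
    if start is None:
        o=bot.observe();start=(o['ee_pos'],R.from_rotvec(o['tcp_rot']))
    p0,r0=np.array(start[0]),start[1]
    w=(r0.inv()*rot).as_rotvec();rows=[];c,r=p0.copy(),r0
    for i in range(n):
        tgt=p0+(np.array(p)-p0)*(i+1)/n
        d=np.round(r.inv().apply(tgt-c)*100,nd);t=np.round(np.degrees(w)/n,1)
        c=c+r.apply(d/100);r=r*R.from_rotvec(np.radians(t));rows.append(np.r_[d,t])
    for q in rows: print(', '.join('%g'%(x+0) for x in q))
    print('end',c.round(4),r.as_rotvec().round(3));return c,r
def tool(xdir,zdir):
    z=np.array(zdir,float);z/=np.linalg.norm(z);x=np.array(xdir,float);x-=z*(x@z);x/=np.linalg.norm(x)
    return R.from_matrix(np.c_[x,np.cross(z,x),z])
def yaw(a):return np.array([np.cos(np.radians(a)),np.sin(np.radians(a)),0])
E
cat > m.py <<'E'
from h import *
a=np.load('a.npz');P=a['P'];im=a['i'];z=P[...,2];g=im.astype(np.float32).mean(-1)
bh=cv2.morphologyEx(g,cv2.MORPH_BLACKHAT,np.ones((5,5)))
def ring(c0,rr=.0605):
    m=(abs(z-.055)<.005)&(bh>15)
    q=P[m][:,:2];q=q[abs(np.hypot(*(q-c0).T)-rr)<.02];best=(0,)
    for cx in np.arange(-.015,.0151,.001):
      for cy in np.arange(-.015,.0151,.001):
        n=(abs(np.hypot(*(q-c0-[cx,cy]).T)-rr)<.002).sum()
        if n>best[0]:best=(n,c0+[cx,cy])
    c=best[1]
    for _ in range(10):
        d=q-c;h=np.hypot(*d.T);k=abs(h-rr)<.004
        c=c+np.linalg.lstsq(d[k]/h[k,None],h[k]-rr,rcond=None)[0]
    return c,k.sum(),np.std(h[k]-rr)
A,B=ring(np.array([.589,.029])),ring(np.array([.562,.176]))
print('run',A,'load',B,np.linalg.norm(A[0]-B[0]));d=B[0]-A[0];print('yaw',np.degrees(np.arctan2(-d[0],d[1])))
# mat, handle
v,u=np.mgrid[:420,:560]
m=(u>380)&(u<445)&(v>210)&(v<270)&(abs(z-.004)<.004)&(g>75)&(g<170)
q=P[m];print('mat',m.sum(),np.percentile(q,[1,99],axis=0),np.percentile(q,[1,99],axis=0).mean(0))
m=(u>415)&(u<450)&(v>235)&(v<295)&(z>.044)&(z<.06)&(np.hypot(P[...,0]-.4494,P[...,1]+.3535)>.03)
q=P[m][:,:2];r=cv2.minAreaRect((q*1000).astype(np.float32));print('handle',r)
m=(abs(u-301)<3)&(abs(v-218)<3);print('cap c',np.nanmedian(P[m],0))
m=(u>290)&(u<315)&(v>205)&(v<232)&(z>.14)
for pts in P[m]: pass
n=np.array([-np.sin(np.radians(35))*np.cos(np.radians(10.4)),-np.sin(np.radians(35))*np.sin(np.radians(10.4)),np.cos(np.radians(35))])
q=P[m];h=q@n;k=h>np.percentile(h,95)-.004;print('cap',k.sum(),q[k].mean(0),np.median(h[k]),[np.ptp(q[k]@e) for e in (yaw(100.4),np.cross(yaw(100.4),n))])
E
python3 m.py; python3 -c "
from h import *
plan([.571,.183,.25],tool(yaw(194),[0,0,-1]),18)"
```

```text
run (array([0.5888551 , 0.02793601]), np.int64(211), np.float64(0.0017607319372143456)) load (array([0.56324073, 0.17576672]), np.int64(166), np.float64(0.001718464406691952)) 0.15003337402256514
yaw 9.82994525936231
mat 1574 [[ 3.67927857e-01 -4.06710928e-01  1.25995275e-04]
 [ 5.14712932e-01 -2.60131216e-01  7.83858925e-03]] [ 0.44132039 -0.33342107  0.00398229]
handle ((363.0089416503906, -373.0393981933594), (118.2670669555664, 22.17790985107422), 13.11549186706543)
cap c [0.48483949 0.0104594  0.15732776]
cap 50 [0.48351509 0.00812631 0.15733179] -0.14491386361857522 [np.float64(0.02572725365420664), np.float64(0.024046561196772342)]
3.32, -3.14, -0.1, 0, 0, 10
2.73, -3.67, -0.11, 0, 0, 10
2.05, -4.09, -0.1, 0, 0, 10
1.31, -4.38, -0.1, 0, 0, 10
0.53, -4.54, -0.11, 0, 0, 10
-0.27, -4.56, -0.1, 0, 0, 10
-1.05, -4.45, -0.1, 0, 0, 10
-1.82, -4.2, -0.11, 0, 0, 10
-2.51, -3.81, -0.1, 0, 0, 10
-3.14, -3.33, -0.1, 0, 0, 10
-3.67, -2.73, -0.11, 0, 0, 10
-4.08, -2.05, -0.1, 0, 0, 10
-4.38, -1.3, -0.1, 0, 0, 10
-4.55, -0.53, -0.11, 0, 0, 10
-4.56, 0.27, -0.1, 0, 0, 10
-4.45, 1.05, -0.1, 0, 0, 10
-4.19, 1.82, -0.11, 0, 0, 10
-3.82, 2.51, -0.1, 0, 0, 10
end [0.571 0.183 0.25 ] [ 3.800e-01 -3.118e+00 -2.000e-03]
```

```bash
python3 -c "
from h import *
plan([.571,.183,.25],tool(yaw(193),[0,0,-1]),18,1)"
```

```text
3.3, -3.1, -0.1, 0, 0, -9.9
3.8, -2.6, -0.1, 0, 0, -9.9
4.2, -1.8, -0.1, 0, 0, -9.9
4.5, -1.1, -0.1, 0, 0, -9.9
4.5, -0.3, -0.1, 0, 0, -9.9
4.6, 0.5, -0.1, 0, 0, -9.9
4.3, 1.3, -0.1, 0, 0, -9.9
4.2, 2, -0.1, 0, 0, -9.9
3.7, 2.7, -0.1, 0, 0, -9.9
3.2, 3.2, -0.1, 0, 0, -9.9
2.5, 3.8, -0.1, 0, 0, -9.9
1.9, 4.2, -0.1, 0, 0, -9.9
1.2, 4.4, -0.1, 0, 0, -9.9
0.4, 4.6, -0.1, 0, 0, -9.9
-0.5, 4.5, -0.2, 0, 0, -9.9
-1.1, 4.4, -0.1, 0, 0, -9.9
-2, 4.2, -0.1, 0, 0, -9.9
-2.6, 3.7, -0.1, 0, 0, -9.9
end [0.5711 0.1829 0.2504] [ 3.310e-01 -3.124e+00 -2.000e-03]
```

Emit:
drive_tool(deltas=[3.3,-3.1,-0.1,0,0,-9.9,1,3.8,-2.6,-0.1,0,0,-9.9,1,4.2,-1.8,-0.1,0,0,-9.9,1,4.5,-1.1,-0.1,0,0,-9.9,1,4.5,-0.3,-0.1,0,0,-9.9,1,4.6,0.5,-0.1,0,0,-9.9,1,4.3,1.3,-0.1,0,0,-9.9,1,4.2,2,-0.1,0,0,-9.9,1,3.7,2.7,-0.1,0,0,-9.9,1], force=20)

```text
t: 1.23
ee_pos: [0.3494, -0.1616, 0.2401]
tcp_rot: [-1.948, -2.464, 0.0]
contact_force: [0.7, -1.3, 0.1]
opening: 1.001
grip_force: 0.0
```

Emit:
drive_tool(deltas=[3.2,3.2,-0.1,0,0,-9.9,1,2.5,3.8,-0.1,0,0,-9.9,1,1.9,4.2,-0.1,0,0,-9.9,1,1.2,4.4,-0.1,0,0,-9.9,1,0.4,4.6,-0.1,0,0,-9.9,1,-0.5,4.5,-0.2,0,0,-9.9,1,-1.1,4.4,-0.1,0,0,-9.9,1,-2,4.2,-0.1,0,0,-9.9,1,-2.6,3.7,-0.1,0,0,-9.9,1,0,0,0,0,0,0,1])

```text
t: 2.48
ee_pos: [0.572, 0.1849, 0.2484]
tcp_rot: [0.336, -3.121, 0.0]
contact_force: [-0.6, -0.1, -0.4]
opening: 0.999
grip_force: 0.0
```

Emit:
drive_tool(deltas=[0.1,-0.15,3,0,0,-1,1,0,0,4,0,0,0,1,0,0,3,0,0,0,1,0,0,1,0,0,0,1,0,0,0,0,0,0,-1,0,0,0,0,0,0,-1,0,0,0,0,0,0,-1,0,0,0,0,0,0,-1])

```text
t: 3.48
ee_pos: [0.5709, 0.1819, 0.1413]
tcp_rot: [-0.359, 3.119, 0.003]
contact_force: [1.3, -1.4, -7.2]
opening: 0.183
grip_force: 22.1
```

```bash
python3 - <<'E'
from h import *
o=bot.observe();print(o)
s,P=snap('top');z=P[...,2]
v,u=np.mgrid[:420,:560];print(o['opening'])
m=(u>205)&(u<275)&(v>165)&(v<235)&(z>.059)&(z<.067)&(np.hypot(P[...,0]-.5712,P[...,1]-.1833)<.065)
q=P[m][:,:2];print(cv2.minEnclosingCircle((q*1000).astype(np.float32)))
E
```

```text
{'t': 3.475, 'qpos': array([ 0.30757398,  0.27704476, -0.05015736,  1.2416409 ,  0.00183765,
        0.07837639]), 'dq': array([-0.00389049,  0.00859322, -0.01684323, -0.00564429, -0.05209024,
        0.00160638]), 'tau': array([-1.72508653e+00, -5.36106133e+01,  3.55070400e+01,  1.90134756e-01,
       -3.16636339e-01, -7.77799927e-03]), 'ee_pos': array([0.5708854 , 0.18191415, 0.14134712]), 'tcp_rot': array([-0.3590589 ,  3.11942961,  0.00341971]), 'contact_force': array([ 1.33978236, -1.40275027, -7.18610791]), 'wrist_torque': array([-0.67953377, -0.26034933,  0.03897713]), 'grip_force': 22.147816121578217, 'opening': 0.18311673996973937}
0.18311673996973937
((0.0, 0.0), 0.0)
```

Emit:
drive_tool(deltas=[0,0,0.15,0,0,0,-1,0,0,0,0,0,0,-1])

```text
t: 3.78
ee_pos: [0.5705, 0.1813, 0.1405]
tcp_rot: [-0.359, 3.12, 0.001]
contact_force: [-4.1, 1.5, 8.4]
opening: 0.184
grip_force: 24.4
```

```bash
python3 - <<'E'
from h import *
print(bot.observe()['contact_force'],bot.observe()['wrist_torque'])
s,P=snap('wrist','w1.png')
E
```

```text
[-4.11192634  1.48445385  8.43635538] [ 0.02911066  0.73738146 -0.02498281]
```

View pics/w1.png

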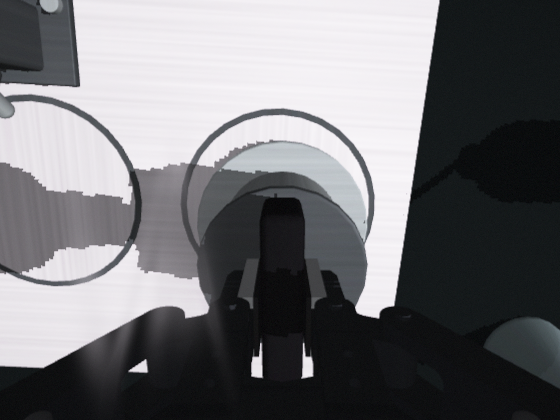

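The wrist view shows the bar at (283,260) held between the pads, with the pot on the deck. I'll slide it now.

Emit:
drive_tool(deltas=[0.1,-0.7,-0.04,0,0,0,-1,0.2,-1.6,0,0,0,0,-1,0.24,-1.8,0,0,0,0,-1,0.25,-1.9,0,0,0,0,-1,0.25,-1.9,0,0,0,0,-1,0.25,-1.9,0,0,0,0,-1,0.25,-1.8,0,0,0,0,-1,0.22,-1.6,0,0,0,0,-1,0.2,-1.4,0,0,0,0,-1,0.1,-0.7,0,0,0,0,-1])

```text
t: 5.08
ee_pos: [0.5863, 0.0272, 0.1402]
tcp_rot: [-0.357, 3.118, 0.003]
contact_force: [4.9, 5.4, 11.1]
opening: 0.181
grip_force: 26.2
```

Emit:
drive_tool(deltas=[0,0,0,0,0,0,-1,0,0,0,0,0,0,-1])

```text
t: 5.32
ee_pos: [0.5866, 0.0264, 0.1401]
tcp_rot: [-0.357, 3.118, -0.002]
contact_force: [3.9, 3.0, 7.0]
opening: 0.184
grip_force: 24.9
```

```bash
python3 - <<'E'
from h import *
s,P=snap('wrist','w2.png')
E
```

```text
(no output)
```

View pics/w2.png

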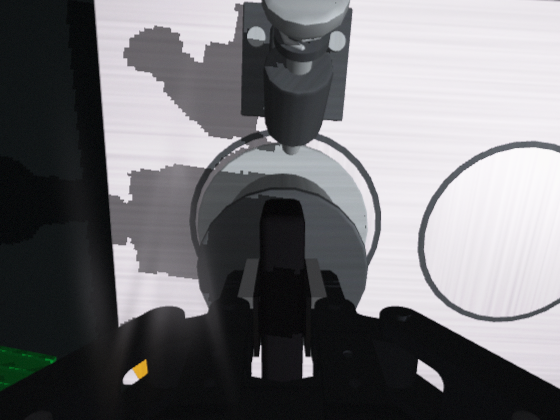

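The pot is about 1.5 mm short in +y (flange centred at column 282, ring at 285). I'll nudge it, let go and rise.

Emit:
drive_tool(deltas=[-0.05,0.15,0,0,0,0,-1,0,0,0,0,0,0,-1,0,0,0,0,0,0,0.3,0,0,0,0,0,0,0.3,0,0,0,0,0,0,0.3,0,0,-1.5,0,0,0,0.3,0,0,-3.5,0,0,0,0.3,0,0,-3,0,0,0,0.3,0,0,-2,0,0,0,0.3])

```text
t: 6.5
ee_pos: [0.5857, 0.0289, 0.2421]
tcp_rot: [-0.359, 3.118, -0.001]
contact_force: [0.1, -0.0, -0.2]
opening: 0.651
grip_force: 0.0
```

```bash
python3 - <<'E'
from h import *
o=bot.observe();print(o['ee_pos'],o['tcp_rot'])
s,P=snap('wrist','w3.png');z=P[...,2]
s2,P2=snap('top','t3.png')
run=np.array([.5889,.0279])
for nm,PP in(('w',P),('t',P2)):
  z=PP[...,2];near=np.hypot(PP[...,0]-run[0],PP[...,1]-run[1])<.08
  for n,lo,hi in(('lid',.127,.135),('bar',.156,.167),('fl',.0605,.0665)):
    m=near&(z>lo)&(z<hi)
    if m.sum()>10:
      q=(P2 if nm=='t' else P)[m][:,:2];print(nm,n,m.sum(),cv2.minAreaRect((q*1000).astype(np.float32)),cv2.minEnclosingCircle((q*1000).astype(np.float32)))
# cap in wrist cloud
n=np.array([-np.sin(np.radians(35))*np.cos(np.radians(9.8)),-np.sin(np.radians(35))*np.sin(np.radians(9.8)),np.cos(np.radians(35))])
for PP in(P,P2):
  m=(np.hypot(PP[...,0]-.484,PP[...,1]-.0095)<.025)&(PP[...,2]>.135)&(PP[...,2]<.18)
  q=PP[m];h=q@n
  if len(h)<20: continue
  k=h>np.percentile(h,97)-.003;e=[yaw(99.8),np.cross(yaw(99.8),n)]
  print('cap',k.sum(),q[k].mean(0),np.median(h[k]),[(np.ptp(q[k]@d),(q[k]@d).max()/2+(q[k]@d).min()/2) for d in e])
  c=sum(d*((q[k]@d).max()/2+(q[k]@d).min()/2) for d in e)+n*np.median(h[k]);print('centre',c)
  print('median depth of q', np.median(q,0))
E
```

```text
[0.58569314 0.02888863 0.24207698] [-3.58607389e-01  3.11835072e+00 -5.53584411e-04]
w lid 6476 ((568.8447265625, 30.573532104492188), (77.10411071777344, 113.23754119873047), 76.74681091308594) ((567.2215576171875, 23.133460998535156), 58.07071304321289)
w bar 2574 ((586.2014770507812, 26.579288482666016), (69.31099700927734, 15.93018913269043), 12.606502532958984) ((586.3096923828125, 26.278701782226562), 34.96296691894531)
w fl 3221 ((560.0139770507812, 21.23558807373047), (97.65596008300781, 107.24209594726562), 11.156723976135254) ((569.670166015625, 22.78436279296875), 62.5784797668457)
t fl 11 ((584.2664184570312, 90.19029235839844), (23.839157104492188, 55.03536605834961), 89.47526550292969) ((584.2252807617188, 85.70012664794922), 28.49793243408203)
cap 1404 [0.48202026 0.00952089 0.15671397] -0.1449155103924078 [(np.float64(0.027025549134236236), np.float64(-0.07268265181766956)), (np.float64(0.02721355283687249), np.float64(0.4792200677168946))]
centre [0.48110441 0.00934221 0.1561615 ]
median depth of q [0.48580564 0.01034873 0.15596794]
```

```bash
python3 -c "
from h import *
plan([.3988,-.365,.15],tool(yaw(193.1),[0,0,-1]),10,1)"
```

```text
2.7, -3.4, 0.9, 0, 0, 0
2.8, -3.4, 0.9, 0, 0, 0
2.7, -3.4, 1, 0, 0, 0
2.7, -3.4, 0.9, 0, 0, 0
2.7, -3.4, 0.9, 0, 0, 0
2.8, -3.5, 0.9, 0, 0, 0
2.7, -3.4, 0.9, 0, 0, 0
2.7, -3.4, 0.9, 0, 0, 0
2.7, -3.4, 1, 0, 0, 0
2.8, -3.4, 0.9, 0, 0, 0
end [ 0.3984 -0.3651  0.1497] [-3.580e-01  3.116e+00 -1.000e-03]
```

Emit:
drive_tool(deltas=[2.7,-3.4,0,0,0,0,0.3,2.8,-3.4,0.5,0,0,0,0.3,2.7,-3.4,1,0,0,0,0.3,2.7,-3.4,1,0,0,0,0.3,2.7,-3.4,1,0,0,0,0.3,2.8,-3.5,1.2,0,0,0,0.3,2.7,-3.4,1.2,0,0,0,0.3,2.7,-3.4,1.2,0,0,0,0.3,2.7,-3.4,1.1,0,0,0,0.3,2.8,-3.4,1,0,0,0,0.3])

```text
t: 7.85
ee_pos: [0.3957, -0.3661, 0.1463]
tcp_rot: [0.359, -3.121, -0.001]
contact_force: [-0.1, -0.4, 0.7]
opening: 0.648
grip_force: 0.0
```

Emit:
drive_tool(deltas=[0,0,0,0,0,0,0.3])

```text
t: 7.98
ee_pos: [0.3948, -0.3667, 0.1456]
tcp_rot: [0.352, -3.12, -0.002]
contact_force: [0.3, 0.2, 0.1]
opening: 0.651
grip_force: 0.0
```

```bash
python3 - <<'E'
from h import *
o=bot.observe();print(o['ee_pos'],o['tcp_rot'],o['qpos'])
s,P=snap('wrist','w4.png');z=P[...,2]
m=(np.hypot(P[...,0]-.4494,P[...,1]+.3532)<.05)&(z>.07)&(z<.082)
q=P[m];print(m.sum(),cv2.minEnclosingCircle((q[:,:2]*1000).astype(np.float32)),np.median(q[:,2]))
m=(np.hypot(P[...,0]-.363,P[...,1]+.373)<.08)&(z>.046)&(z<.058)
q=P[m];print(m.sum(),cv2.minAreaRect((q[:,:2]*1000).astype(np.float32)),np.median(q[:,2]))
run=np.array([.5889,.0279])
s2,P2=snap('top');z=P2[...,2];near=np.hypot(P2[...,0]-run[0],P2[...,1]-run[1])<.08
for n,lo,hi in(('lid',.127,.135),('bar',.156,.167)):
    m=near&(z>lo)&(z<hi);q=P2[m][:,:2];print(n,cv2.minAreaRect((q*1000).astype(np.float32)))
E
```

```text
[ 0.39484257 -0.36665819  0.14558806] [ 3.52190437e-01 -3.11983287e+00 -2.40629609e-03] [-7.48143693e-01  1.66971439e-01 -1.79290891e-01  1.22696296e+00
 -4.73621216e-04 -9.72966516e-01]
2819 ((446.87701416015625, -353.2886047363281), 20.644121170043945) 0.075503751875337
6093 ((371.0035400390625, -371.3109436035156), (139.2698974609375, 35.92192840576172), 13.353214263916016) 0.05140409281275654
lid ((572.7625732421875, 16.89084243774414), (111.31890106201172, 76.38552856445312), 29.47348976135254)
bar ((588.860595703125, 25.836212158203125), (69.82691955566406, 16.240280151367188), 12.821624755859375)
```

View pics/w4.png

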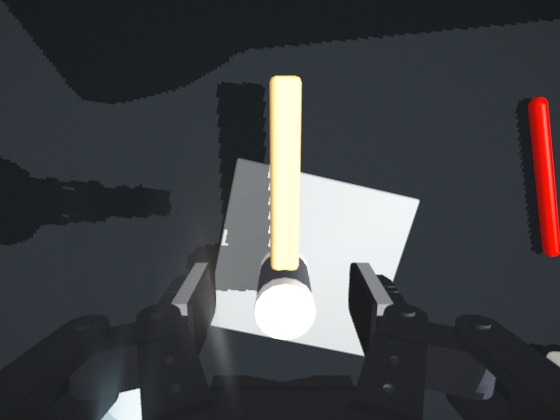

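The mallet is below: white head at (285,308), handle up to (285,80), between the open fingers. I'll go down and grip at full force.

Emit:
drive_tool(deltas=[-0.3,0.1,3,0,0,0,0.3,0,0,4,0,0,0,0.3,0,0,3,0,0,0,0.3,0,0,1.8,0,0,0,0.3,0,0,0.5,0,0,0,0.3,0,0,0,0,0,0,-1,0,0,0,0,0,0,-1,0,0,0,0,0,0,-1,0,0,0,0,0,0,-1], force=120)

```text
t: 9.2
ee_pos: [0.4002, -0.3639, 0.0255]
tcp_rot: [-0.359, 3.119, -0.002]
contact_force: [-0.2, 1.0, 5.3]
opening: 0.209
grip_force: 117.2
```

Emit:
drive_tool(deltas=[0,0,-1,0,0,0,-1,0,0,-4,0,0,0,-1,0,0,-6,0,0,0,-1,0,0,-6,0,0,0,-1,0,0,-4,0,0,0,-1,0,0,0,0,0,0,-1])

```text
t: 9.95
ee_pos: [0.4004, -0.3646, 0.2377]
tcp_rot: [-0.358, 3.117, -0.008]
contact_force: [-0.3, 0.4, -4.8]
opening: 0.207
grip_force: 118.3
```

```bash
python3 - <<'E'
from h import *
o=bot.observe();print(o['ee_pos'],o['tcp_rot'],o['qpos'])
s,P=snap('top');z=P[...,2]
r=R.from_rotvec(o['tcp_rot']);Q=r.inv().apply((P-o['ee_pos']).reshape(-1,3))  # tool coords
k=(np.hypot(Q[:,0]+.05,Q[:,1])<.035)&(abs(Q[:,2]+.019)<.06)
q=Q[k];t=q[q[:,2]<np.percentile(q[:,2],10)+.006]
print('head top, tool coords',k.sum(),len(t),cv2.minEnclosingCircle((t[:,:2]*1000).astype(np.float32)),np.median(t[:,2]),np.linalg.lstsq(np.c_[t[:,:2],np.ones(len(t))],t[:,2],rcond=None)[0])
k=(Q[:,0]>.03)&(Q[:,0]<.11)&(abs(Q[:,1])<.03)&(abs(Q[:,2]+.03)<.03)
q=Q[k];print('handle',k.sum(),np.polyfit(q[:,0],q[:,2],1) if k.sum()>5 else '')
E
```

```text
[ 0.40037014 -0.36460874  0.23774466] [-0.35790682  3.11733519 -0.00752676] [-7.38511030e-01  1.52387838e-01  5.31493712e-03  1.41763032e+00
 -3.16900209e-04 -9.67134524e-01]
head top, tool coords 446 223 ((-49.65370178222656, -0.37102779746055603), 20.07077980041504) -0.05025563560191555 [-0.0185491   0.02689736 -0.05101397]
handle 246 [ 0.05648568 -0.02600429]
```

```bash
cat >> h.py <<'E'
C=np.array([.483,.0098,.1565]);a35=np.radians(35)
N=np.cos(a35)*np.array([0,0,1])-np.sin(a35)*yaw(9.8)
RT=tool(yaw(189.8),-N)
def drv(s,hb=(-.0497,0,.0217)):return C+s*N-RT.apply(hb)
E
python3 -c "
from h import *
print(drv(.06),drv(0),RT.apply([0,0,1]))
plan(drv(.06),RT,12,1)"
```

```text
[ 0.39670482 -0.00510577  0.19491797] [0.43061723 0.00075192 0.14576885] [ 0.56520675  0.09762816 -0.81915204]
-0.7, 2.9, 0.3, 0.1, -2.9, 0.3
-0.6, 2.9, 0.4, 0.1, -2.9, 0.3
-0.6, 3, 0.4, 0.1, -2.9, 0.3
-0.5, 2.9, 0.4, 0.1, -2.9, 0.3
-0.5, 2.9, 0.4, 0.1, -2.9, 0.3
-0.5, 3, 0.4, 0.1, -2.9, 0.3
-0.4, 2.9, 0.5, 0.1, -2.9, 0.3
-0.4, 3, 0.5, 0.1, -2.9, 0.3
-0.4, 2.9, 0.5, 0.1, -2.9, 0.3
-0.3, 2.9, 0.5, 0.1, -2.9, 0.3
-0.3, 3, 0.5, 0.1, -2.9, 0.3
-0.2, 3, 0.5, 0.1, -2.9, 0.3
end [ 0.3961 -0.0047  0.1951] [-0.208  2.525  0.061]
```

Emit:
drive_tool(deltas=[-0.7,2.9,0.3,0.1,-2.9,0.3,-1,-0.6,2.9,0.4,0.1,-2.9,0.3,-1,-0.6,3,0.4,0.1,-2.9,0.3,-1,-0.5,2.9,0.4,0.1,-2.9,0.3,-1,-0.5,2.9,0.4,0.1,-2.9,0.3,-1,-0.5,3,0.4,0.1,-2.9,0.3,-1,-0.4,2.9,0.5,0.1,-2.9,0.3,-1,-0.4,3,0.5,0.1,-2.9,0.3,-1])

```text
t: 11.0
ee_pos: [0.3952, -0.1225, 0.2043]
tcp_rot: [-0.253, 2.729, 0.048]
contact_force: [-0.2, 0.8, -3.6]
opening: 0.208
grip_force: 118.4
```

Emit:
drive_tool(deltas=[-0.4,2.9,0.5,0.1,-2.9,0.3,-1,-0.3,2.9,0.5,0.1,-2.9,0.3,-1,-0.3,3,0.5,0.1,-2.9,0.3,-1,-0.2,3,0.5,0.1,-2.9,0.3,-1,0,0,0,0,0,0,-1,0,0,0,0,0,0,-1])

```text
t: 11.75
ee_pos: [0.3949, -0.0043, 0.193]
tcp_rot: [-0.208, 2.53, 0.064]
contact_force: [0.2, -1.2, -4.7]
opening: 0.208
grip_force: 118.7
```

```bash
cat > k.py <<'E'
from h import *
import sys
o=bot.observe();print(o['ee_pos'],o['tcp_rot'],o['qpos'],o['contact_force'])
s,P=snap('top');z=P[...,2];s2,P2=snap('scene',sys.argv[1]);P=np.r_[P.reshape(-1,3),P2.reshape(-1,3)]
r=R.from_rotvec(o['tcp_rot']);Q=r.inv().apply(P-o['ee_pos'])
k=(np.hypot(Q[:,0]+.05,Q[:,1])<.035)&(abs(Q[:,2]+.05)<.015)
t=Q[k];t=t[t[:,2]<np.percentile(t[:,2],10)+.006]
print('head top',len(t),cv2.minEnclosingCircle((t[:,:2]*1000).astype(np.float32)),np.median(t[:,2]),np.linalg.lstsq(np.c_[t[:,:2],np.ones(len(t))],t[:,2],rcond=None)[0])
e=r.as_matrix();print('angle tool/pin',np.degrees(np.arccos(-e[:,2]@N)))
hb=o['ee_pos']+r.apply([-.0497,0,.0217])-C;print('head bottom rel cap along n, ys, third',hb@N,hb@yaw(99.8),hb@np.cross(yaw(99.8),N))
E
python3 k.py s4.png
python3 -c "
import cv2;i=cv2.imread('pics/s4.png');cv2.imwrite('pics/s4c.png',cv2.resize(i[120:300,180:380],None,fx=3,fy=3,interpolation=3))"
```

```text
[ 0.39488906 -0.00426184  0.19302128] [-0.20822244  2.52971923  0.06375155] [-0.13651305 -0.61926308 -0.82981179  0.77678948  0.16836808 -0.25009444] [ 0.2088327  -1.17469377 -4.71891152]
head top 228 ((-44.97804260253906, -0.2662515640258789), 30.550954818725586) -0.049425611528716065 [-0.09780938 -0.0211237  -0.05491384]
angle tool/pin 0.45236581396002234
head bottom rel cap along n, ys, third 0.059077171012530544 0.0007739246209791119 -0.0025751326871124415
```

View pics/s4c.png

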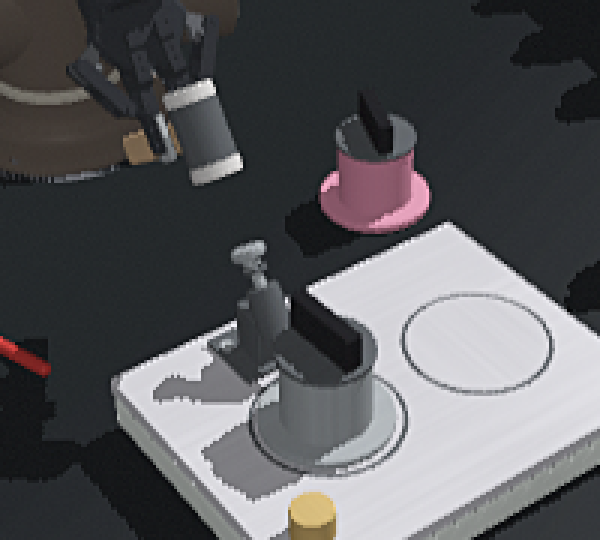

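The crop shows the mallet head at (205,135), in line above the pin cap at (250,255), and the pot centred in its ring. Now I'll advance along the axis.

Emit:
drive_tool(deltas=[-0.15,-0.05,1,0,0,0,-1,-0.15,0,1.5,0,0,0,-1,0,0,1.5,0,0,0,-1,0,0,1,0,0,0,-1,0,0,0,0,0,0,-1])

```text
t: 12.48
ee_pos: [0.4263, 0.0001, 0.1542]
tcp_rot: [-0.207, 2.529, 0.064]
contact_force: [0.4, 0.9, -3.4]
opening: 0.21
grip_force: 118.7
```

Emit:
drive_tool(deltas=[0,0,0.4,0,0,0,-1,0,0,0.4,0,0,0,-1,0,0,0.3,0,0,0,-1,0,0,0.3,0,0,0,-1,0,0,0,0,0,0,-1])

```text
t: 13.1
ee_pos: [0.4345, 0.0016, 0.1443]
tcp_rot: [-0.208, 2.526, 0.063]
contact_force: [-3.8, -1.4, 0.5]
opening: 0.21
grip_force: 119.5
```

```bash
python3 k.py s5.png
python3 -c "
import cv2;i=cv2.imread('pics/s5.png');cv2.imwrite('pics/s5c.png',cv2.resize(i[150:270,200:350],None,fx=4,fy=4,interpolation=3))"
```

```text
[0.43445618 0.00156882 0.14429406] [-0.20769296  2.52626389  0.06333121] [-0.09534152 -0.5152193  -0.9012385   0.59234579  0.14576329 -0.2148418 ] [-3.81450443 -1.40239506  0.54478769]
head top 219 ((-44.02760696411133, 2.2235357761383057), 28.239938735961914) -0.04922764440000052 [-0.0422213  -0.01217042 -0.05160023]
angle tool/pin 0.34590977960693936
head bottom rel cap along n, ys, third -0.003598887581973308 -0.00022797692662155598 0.002303429344644547
```

View pics/s5c.png

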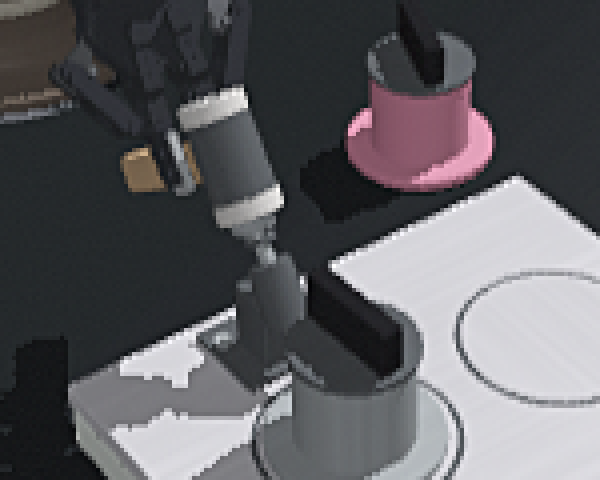

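The head face is on the cap at (255,225), centred and in line. Now I'll press on along the axis.

Emit:
drive_tool(deltas=[0.1,0,0.3,0,0,0,-1,0,0,0.3,0,0,0,-1,0,0,0.3,0,0,0,-1,0,0,0.2,0,0,0,-1,0,0,0,0,0,0,-1])

```text
t: 13.82
ee_pos: [0.4403, 0.0025, 0.135]
tcp_rot: [-0.208, 2.525, 0.064]
contact_force: [-1.8, -0.2, 3.0]
opening: 0.213
grip_force: 119.7
```

Emit:
drive_tool(deltas=[0,0,0.2,0,0,0,-1,0,0,0.2,0,0,0,-1,0,0,0,0,0,0,-1])

```text
t: 14.2
ee_pos: [0.4425, 0.0029, 0.1318]
tcp_rot: [-0.208, 2.525, 0.064]
contact_force: [-4.3, -0.2, 7.6]
opening: 0.21
grip_force: 120.2
```

```bash
python3 k.py s6.png
```

```text
[0.44252232 0.00287444 0.13180169] [-0.20781697  2.52529002  0.06355942] [-0.08824208 -0.48923245 -0.91885463  0.54696553  0.1421421  -0.20887499] [-4.31893216 -0.1796774   7.62498891]
head top 217 ((-45.20121765136719, 3.8088014125823975), 28.089149475097656) -0.04912732426550486 [-0.03836017 -0.02327715 -0.05142504]
angle tool/pin 0.31546517015497577
head bottom rel cap along n, ys, third -0.018470559113161786 -0.0003053540464396351 0.001852272368579555
```

Emit:
drive_tool(deltas=[0,0,0.2,0,0,0,-1,0,0,0,0,0,0,-1])

```text
t: 14.55
ee_pos: [0.4432, 0.003, 0.1307]
tcp_rot: [-0.208, 2.525, 0.063]
contact_force: [-17.3, -1.3, 15.9]
opening: 0.212
grip_force: 122.6
```

Emit:
drive_tool(deltas=[0,0,0.2,0,0,0,-1,0,0,0,0,0,0,-1])

```text
t: 14.8
ee_pos: [0.4435, 0.0028, 0.129]
tcp_rot: [-0.207, 2.527, 0.062]
contact_force: [-29.8, -3.2, 24.0]
opening: 0.209
grip_force: 125.3
```

```bash
python3 k.py s7.png
```

```text
[0.44349398 0.00284335 0.12900569] [-0.20678176  2.52657394  0.06238654] [-0.08672355 -0.4843842  -0.92240802  0.53939671  0.1400371  -0.20717064] [-29.75512301  -3.18989163  24.01222709]
head top 205 ((-43.00642395019531, -0.3844814896583557), 27.802595138549805) -0.051494475466042064 [-0.01720485 -0.00420331 -0.05264662]
angle tool/pin 0.39748952950632094
head bottom rel cap along n, ys, third -0.021368293357355093 -0.000552336690624567 0.0010012130542881535
```

The force has jumped to about 38 N, so the pin is at its stop. I'll back off along the axis and check the cap.

Emit:
drive_tool(deltas=[0,0,-0.6,0,0,0,-1,0,0,-1.5,0,0,0,-1,0,0,-2,0,0,0,-1,0,0,-2,0,0,0,-1,0,0,-1.5,0,0,0,-1,0,0,0,0,0,0,-1])

```text
t: 15.65
ee_pos: [0.4007, -0.0041, 0.1894]
tcp_rot: [-0.207, 2.528, 0.063]
contact_force: [0.1, -0.0, -4.7]
opening: 0.209
grip_force: 119.7
```

```bash
python3 k.py s8.png; python3 - <<'E'
from h import *
for n in('top','scene'):
  s,P=snap(n);a=np.load('a.npz')[{'top':'P','scene':'P2'}[n]]
  for nm,PP in(('before',a),('now',P)):
    d=PP-C;m=(abs(d@yaw(99.8))<.012)&(abs(d@np.cross(yaw(99.8),N))<.012);h=(d@N)[m];h=h[(h>-.03)&(h<.012)]
    print(n,nm,len(h),np.percentile(h,[50,80,90]) if len(h)else'')
run=np.array([.5889,.0279]);s2,P2=snap('top');z=P2[...,2];near=np.hypot(P2[...,0]-run[0],P2[...,1]-run[1])<.06
m=near&(z>.156)&(z<.167);print('bar',cv2.minAreaRect((P2[m][:,:2]*1000).astype(np.float32)))
E
```

```text
[ 0.40071854 -0.00409518  0.18937527] [-0.20669356  2.52838176  0.06284627] [-0.13162981 -0.60684193 -0.83457853  0.75725885  0.16499315 -0.2449052 ] [ 0.06609063 -0.03907913 -4.74180713]
head top 211 ((-43.857215881347656, -2.056162118911743), 27.581453323364258) -0.0506920504438168 [-0.05813643 -0.02156213 -0.05373998]
angle tool/pin 0.434942234870881
head bottom rel cap along n, ys, third 0.05285004183464378 -0.00011587789109369192 9.321898118419002e-05
top before 77 [-0.00131923  0.00066594  0.00171198]
top now 72 [-0.01179774 -0.00991424 -0.00924068]
scene before 79 [-0.01445974 -0.00375824 -0.00201255]
scene now 60 [-0.018891   -0.0137337  -0.01299337]
bar ((587.8796997070312, 25.907777786254883), (68.63151550292969, 16.219196319580078), 13.163846015930176)
```

The cap sits about 10.5 mm lower along its axis with a hard stop reached, and the pot is still within 2–3 mm. Back to the mat.

```bash
python3 -c "
from h import *
plan([.396,-.352,.20],tool(yaw(193),[0,0,-1]),12,1)"
```

```text
0.4, -2.9, -0.4, -0.1, 2.9, -0.3
0.4, -2.8, -0.3, -0.1, 2.9, -0.3
0.4, -2.9, -0.4, -0.1, 2.9, -0.3
0.5, -2.8, -0.3, -0.1, 2.9, -0.3
0.5, -2.9, -0.3, -0.1, 2.9, -0.3
0.5, -2.8, -0.3, -0.1, 2.9, -0.3
0.6, -2.8, -0.2, -0.1, 2.9, -0.3
0.5, -2.9, -0.2, -0.1, 2.9, -0.3
0.7, -2.8, -0.3, -0.1, 2.9, -0.3
0.6, -2.8, -0.1, -0.1, 2.9, -0.3
0.6, -2.9, -0.2, -0.1, 2.9, -0.3
0.7, -2.8, -0.1, -0.1, 2.9, -0.3
end [ 0.3963 -0.3522  0.1999] [ 3.580e-01 -3.119e+00 -1.000e-03]
```

Emit:
drive_tool(deltas=[0.4,-2.9,-0.4,-0.1,2.9,-0.3,-1,0.4,-2.8,-0.3,-0.1,2.9,-0.3,-1,0.4,-2.9,-0.4,-0.1,2.9,-0.3,-1,0.5,-2.8,-0.3,-0.1,2.9,-0.3,-1,0.5,-2.9,-0.3,-0.1,2.9,-0.3,-1,0.5,-2.8,-0.3,-0.1,2.9,-0.3,-1,0.6,-2.8,-0.2,-0.1,2.9,-0.3,-1])

```text
t: 16.77
ee_pos: [0.3983, -0.208, 0.196]
tcp_rot: [-0.292, 2.876, 0.029]
contact_force: [0.5, 0.5, -4.5]
opening: 0.209
grip_force: 119.4
```

Emit:
drive_tool(deltas=[0.5,-2.9,-0.2,-0.1,2.9,-0.3,-1,0.7,-2.8,-0.3,-0.1,2.9,-0.3,-1,0.6,-2.8,-0.1,-0.1,2.9,-0.3,-1,0.6,-2.9,-0.2,-0.1,2.9,-0.3,-1,0.7,-2.8,-0.1,-0.1,2.9,-0.3,-1,0,0,3,0,0,0,-1,0,0,3,0,0,0,-1,0,0,0,0,0,0,-1])

```text
t: 17.77
ee_pos: [0.3957, -0.3514, 0.1383]
tcp_rot: [0.358, -3.117, -0.006]
contact_force: [-0.3, 0.4, -3.1]
opening: 0.209
grip_force: 119.2
```

```bash
python3 - <<'E'
from h import *
o=bot.observe();print(o['ee_pos'],o['tcp_rot'],o['qpos'])
r=R.from_rotvec(o['tcp_rot']);print('tool z',r.apply([0,0,1]))
for n in('top','wrist','scene'):
  s,P=snap(n);d=(P-o['ee_pos']).reshape(-1,3);c=np.degrees(0)
  Q=tool(r.apply([1,0,0])*[1,1,0],[0,0,-1]).inv().apply(d)
  k=(np.hypot(Q[:,0]+.05,Q[:,1])<.016)&(abs(Q[:,2]+.05)<.01);t=Q[k]
  if len(t)>30:
    print(n,'head top',len(t),np.median(t[:,2]),'slopes deg',np.degrees(np.linalg.lstsq(np.c_[t[:,:2],np.ones(len(t))],t[:,2],rcond=None)[0][:2]))
  k=(Q[:,0]>.03)&(Q[:,0]<.085)&(abs(Q[:,1])<.008)&(abs(Q[:,2]+.03)<.015);t=Q[k]
  if len(t)>30: print(n,'handle slope',len(t),np.degrees(np.polyfit(t[:,0],t[:,2],1)[0]))
E
```

```text
[ 0.39569484 -0.35136627  0.13830552] [ 0.35838306 -3.11739062 -0.00631795] [-7.26106404e-01  1.54035310e-01 -2.10824191e-01  1.21138026e+00
 -4.29452689e-05 -9.55026348e-01]
tool z [-0.00409891  0.00358211 -0.99998518]
top head top 118 -0.051478244856786363 slopes deg [1.28370431 0.15521136]
top handle slope 125 2.4992291299793457
wrist handle slope 8725 1.1061380153251428
scene head top 115 -0.05307356437759308 slopes deg [ 1.40637227 -1.3948055 ]
```

Emit:
drive_tool(deltas=[0,0,4,0,1.3,0,-1,0,0,4,0,0,0,-1,0,0,2.2,0,0,0,-1,0,0,0.5,0,0,0,-1,0,0,0.2,0,0,0,-1,0,0,0,0,0,0,-1])

```text
t: 18.68
ee_pos: [0.396, -0.3533, 0.0339]
tcp_rot: [0.356, -3.1, 0.007]
contact_force: [1.0, -0.6, -2.5]
opening: 0.209
grip_force: 119.3
```

Emit:
drive_tool(deltas=[0,0,0.2,0,0,0,-1,0,0,0,0,0,0,-1])

```text
t: 18.92
ee_pos: [0.3952, -0.3527, 0.0308]
tcp_rot: [0.356, -3.099, 0.005]
contact_force: [0.9, 1.3, -3.7]
opening: 0.21
grip_force: 119.3
```

Emit:
drive_tool(deltas=[0,0,0.3,0,0,0,-1,0,0,0.1,0,0,0,-1,0,0,0,0,0,0,-1])

```text
t: 19.3
ee_pos: [0.3949, -0.3525, 0.0262]
tcp_rot: [0.356, -3.098, 0.004]
contact_force: [-0.2, 0.6, -3.2]
opening: 0.207
grip_force: 119.3
```

Emit:
drive_tool(deltas=[0,0,0.1,0,0,0,-1,0,0,0,0,0,0,-1])

```text
t: 19.55
ee_pos: [0.395, -0.3527, 0.0256]
tcp_rot: [0.356, -3.099, 0.004]
contact_force: [-0.3, 0.2, -1.7]
opening: 0.21
grip_force: 120.0
```

Emit:
drive_tool(deltas=[0,0,0.1,0,0,0,-1,0,0,0,0,0,0,-1], force=20)

```text
t: 19.8
ee_pos: [0.3949, -0.3528, 0.0254]
tcp_rot: [0.356, -3.099, 0.005]
contact_force: [-2.4, 2.2, 4.8]
opening: 0.211
grip_force: 121.1
```

Emit:
drive_tool(deltas=[0,0,0,0,0,0,-0.3,0,0,0,0,0,0,0.2,0,0,0,0,0,0,0.2,0,0,0,0,0,0,0.2])

```text
t: 20.3
ee_pos: [0.395, -0.3527, 0.0244]
tcp_rot: [0.356, -3.099, 0.004]
contact_force: [0.2, -1.1, -0.7]
opening: 0.599
grip_force: 0.0
```

Emit:
drive_tool(deltas=[0,0,-2,0,0,0,0.2,0,0,-4,0,0,0,0.2,0,0,-5,0,0,0,0.2,0,0,-5,0,0,0,0.2,0,0,0,0,0,0,0.2,0,0,0,0,0,0,0.2])

```text
t: 21.05
ee_pos: [0.3984, -0.3518, 0.1839]
tcp_rot: [0.356, -3.099, 0.004]
contact_force: [-0.8, 0.4, -0.4]
opening: 0.6
grip_force: 0.0
```

```bash
python3 - <<'E'
from h import *
s,P=snap('top','t9.png');z=P[...,2]
m=(np.hypot(P[...,0]-.444,P[...,1]+.342)<.05)&(z>.07)&(z<.085);q=P[m];print(m.sum(),q.mean(0),np.degrees(np.linalg.lstsq(np.c_[q[:,:2],np.ones(len(q))],q[:,2],rcond=None)[0][:2]))
run=np.array([.5889,.0279]);near=np.hypot(P[...,0]-run[0],P[...,1]-run[1])<.06
m=near&(z>.156)&(z<.167);print('bar',cv2.minAreaRect((P[m][:,:2]*1000).astype(np.float32)))
d=P-C;m=(abs(d@yaw(99.8))<.012)&(abs(d@np.cross(yaw(99.8),N))<.012);h=(d@N)[m];h=h[(h>-.03)&(h<.012)];print(np.percentile(h,[50,80,90]))
E
```

```text
156 [ 0.44403391 -0.34161648  0.07606978] [-1.41676724  1.79334405]
bar ((588.9157104492188, 26.04460906982422), (68.2125244140625, 16.255695343017578), 13.799019813537598)
[-0.01141777 -0.00990565 -0.00918356]
```

View pics/t9.png

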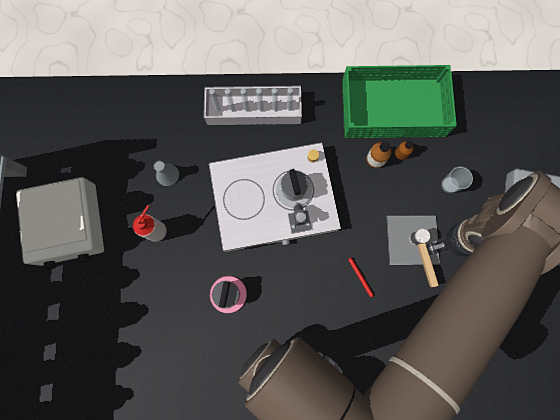

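The view shows the mallet standing on the mat at (422,236), the pot in the run ring at (294,188) and the bottles and flask upright. The gripper is clear, so I'm handing in.

```bash
python3 -c "
from h import *
print(bot.hand_in())"
```

```text
the job is handed in; nothing more can be done
None
```

I handed the job in at about 21 s; no verdict was returned. By the last camera check the pot is about 2 mm from the ring's centre, the cap sits about 10.5 mm lower after the pin met a hard stop, and the mallet stands released on the mat with all bottles and the flask upright.

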